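# Press a spacer onto the sprung spacer gauge and hold it on the stop

## Task

Take the aluminium spacer and slide it down over the steel pin of the blue spacer gauge, then press it against the sprung orange collar until it sits squarely on the black hard stop, without ramming it. Finish while still gripping the spacer and pressing it firmly on the stop with about 15 N in all (the spring alone takes 8 N of that): do not let go. Leave the brass spacer (its bore is too narrow), the screwdriver and the heat sink where they are.

Things in the scene. Friction and masses are not known exactly. Their poses are not given: they have to be found in the camera images.
- spacer_center (a point): the loose aluminium (silver) spacer, a plain tube standing upright on the work surface: outside diameter 30 mm, bore 15 mm right through, 60 mm tall, about 0.1 kg. This point is its centre, on its axis half-way up (30 mm above its lower end); z along the axis.
- spacer: the same aluminium spacer; origin at the centre of its lower end.
- pin_tip (a point): tip of the gauge's fixed upright steel pin, on its axis, 80 mm above the work surface. Pin diameter 12 mm, its last 6 mm tapered to 4 mm diameter. The gauge is fixed to the work surface: a blue base plate 100 x 80 x 12 mm under the pin; around the pin the sprung collar and, around that, the hard stop. Within 100 mm of it nothing stands higher than the pin.
- stop: the hard stop: a fixed black ring round the pin, outside diameter 44 mm, inside diameter 23 mm, 10 mm thick, standing on legs; origin on the pin's axis at the ring's underside, 25 mm above the work surface.
- stop_face (a point): centre of the stop ring's upper face, on the pin's axis, 35 mm above the work surface. A spacer fully pressed home has its lower end on this face (its centre 30 mm above this point).
- collar (a joint): the sprung orange collar (outside diameter 21 mm) sliding on the pin inside the stop ring: how far it has been pressed down, in m. 0 = up, its top 12 mm above the stop's face (47 mm above the work surface); 0.012 = its top level with the stop's face. Its spring begins to yield at 2 N and needs 8 N at 0.012 (a larger push then bears on the hard stop; a total of 12 to 25 N is a sound hold); it returns when released.
- brass_center (a point): the loose brass (yellow) spacer, standing upright: same outside size as the aluminium one (30 mm diameter, 60 mm tall) but a bore of only 8 mm, which does not fit the pin. To be left alone. This point is its centre, half-way up.
- driver_grip (a point): a loose screwdriver with a red handle, 160 mm long, lying on the work surface; point on the handle. To be left alone.
- heatsink: a loose black finned heat sink, 40 x 40 mm and 22 mm tall, lying on the work surface; origin at the centre of its underside. To be left alone.
Not all that is in view belongs to the job. Several things have the shape of the spacer; the one meant has the colours described above. Leave any green or red look-alike of the part that bears pin_tip alone.

How it is judged:
By the outcome, as a careful person would: the job done as asked, in the order asked, and still so for the second after the job is handed in, while the arm keeps its last pose, push and grip.
It also fails if it takes over 43 s, if anything falls off the work surface, if the arm or the gripper's body presses on something with over 40 N, if the wrist force passes 120 N, or if a joint passes its speed limit or range.

## Robot

A 7-joint arm with a two-finger parallel gripper is mounted at the origin on the work surface. World frame = base frame: x ahead of the robot, y to its left, z up, the work surface at z = 0. Lengths are in m, angles in rad, forces in N, time in s.
With the tool pointing down it reaches from about 0.425 to 0.975 m from the base axis. Payload 16.7 kg.
Tool frame: the origin (TCP) lies between the finger pads; the fingertips stand 14 mm ahead of it and the grasp point (between the pads) lies 5 mm behind it; z points along the fingers, y is the line along which they close (so a half turn about z gives the same grasp; the last joint's range is limited). The gripper opens to 85 mm and grips with 20 to 120 N. Pads are 22 mm wide; open, the fingers measure 114 mm over their backs; the gripper's body (76 mm by 85 mm) begins 54 mm behind the grasp point. The pads swing forward as they close: fully open they stand 13 mm farther back than shut.
Start: joints at [-1.28, 0.426, 0.074, 1.606, -0.034, 1.111, -0.067], TCP at [0.287, 0.611, 0.245] pointing down, gripper open.
Joint ranges: [-2.85, 2.85], [-0.5, 2.14], [-1.23, 1.37], [0.21, 2.46], [-1.02, 4.16], [0.16, 2.05], [-2.73, 2.73]. Speed limits (rad/s): [1.89, 1.89, 2.39, 2.39, 3.01, 3.01, 3.01].

## Interface

Orientations are given as a rotation vector (axis times angle).
In Python, from cell import manip, fingers, solver, status, viewer, hand_in gives the robot as it stands. Calls block until the motion is done:
- manip.move_pose(position, orientation): joint-space move of the TCP to a pose.
- manip.movel(position, rot=None, vel=0.15): straight line of the TCP; rot=None keeps the orientation; vel is the mean speed in m/s.
- manip.goto_joints(angles): joint-space move.
- fingers.set_gripper(opening, grasp_force=None): opening from 0.0 (shut) to 1.0 (fully open); grasp_force is the grip in N (None keeps the last); returns when the fingers have stopped.
- manip.sleep(seconds).
- solver.inverse_kinematics(position, orientation): joint angles nearest the present ones, or None.
- status.read_state(): the state.
- viewer.grab_frame(name): name is "scene" or "top" or "wrist"; returns the picture (480x640x3 uint8, red, green, blue); there is no depth.
- viewer.get_calibration(name): a dict with "intrinsics" (3x3 intrinsics, pixels), "world_to_cam" (4x4, takes a point from world to camera coordinates). Camera axes: x right, y down, z forward; pixel columns grow to the right and rows downward; lengths in m; the calibration is good to about 2 mm. The wrist camera is an equidistant fisheye: a pixel r from the principal point sees the ray r / f radians off the axis. A picture is of the moment at which its call begins: read the wrist's pose just before it. get_calibration takes no time and is no camera call; for the wrist camera it gives the pose at the moment of the call.
A pose or a line that the arm cannot do raises manip.PlanningError and nothing moves.
- hand_in(): hands the job in, once; it reports no verdict.
The state is a dict: "time": time; "q": joint angles; "dq": joint speeds; "effort": joint torques, N m; "eef_pos": TCP position; "tool_rot": TCP orientation; "contact_force": force on the tool from outside, world axes, zero at the start; "torque": the same for the moment, N m; "grip_width": opening from 0.0 (shut) to 1.0 (fully open).
Only numpy, scipy, OpenCV 4.12 (cv2) and the standard library are available. Lean on these libraries where they do the work, as an engineer would, in place of code of your own. Each camera call takes 0.05 s, during which the arm holds its last target. There are 200 camera calls.

## Working session

There is one attempt and no reset: what is moved stays moved. The work goes in short steps, each a Python script; the robot and the scene stay as the last script left them, time stands still between calls to the robot, and variables do not carry over. Pictures are saved under pics/ and viewed, on a budget of 10 in all, crops included, one or two more only if the job needs it, and the job is handed in when it is done.

```bash
ls; mkdir -p pics
python3 - <<'E'
from cell import *
import cv2,numpy as np
for n in("scene","top"):
    cv2.imwrite(f"pics/{n}0.png",viewer.grab_frame(n)[:,:,::-1]); c=viewer.get_calibration(n); print(n,c)
s=status.read_state();print(s)
E
```

```text
pics
scene {'intrinsics': array([[618.16804991,   0.        , 318.42843295],
       [  0.        , 618.16804991, 247.56133997],
       [  0.        ,   0.        ,   1.        ]]), 'world_to_cam': array([[-0.74895593,  0.66258371,  0.00691652,  0.4561757 ],
       [ 0.50295903,  0.57525678, -0.64506733, -0.18730018],
       [-0.43138988, -0.47964828, -0.76409443,  1.39426599],
       [ 0.        ,  0.        ,  0.        ,  1.        ]])}
top {'intrinsics': array([[477.63421646,   0.        , 325.78973978],
       [  0.        , 477.63421646, 229.37874179],
       [  0.        ,   0.        ,   1.        ]]), 'world_to_cam': array([[-0.01678021, -0.99984978,  0.00434056, -0.02399316],
       [-0.98102374,  0.01562529, -0.19325699,  0.55435114],
       [ 0.19316014, -0.00750109, -0.98113857,  0.72898541],
       [ 0.        ,  0.        ,  0.        ,  1.        ]])}
{'time': 0.1, 'q': array([-1.28050815,  0.42665614,  0.07385445,  1.60656251, -0.03410335,
        1.11080602, -0.0671525 ]), 'dq': array([ 6.99595945e-04, -1.93601759e-03, -5.09771585e-05,  1.19109726e-04,
       -5.18427546e-04, -2.04288037e-03,  1.97350258e-03]), 'effort': array([ 9.70077992e-03, -9.51527953e+01,  3.77268881e+00, -4.64401674e+01,
        1.98611815e-02,  6.43569248e-03,  1.50080490e-05]), 'eef_pos': array([0.28724808, 0.61042706, 0.24468093]), 'tool_rot': array([-6.85359115e-01, -3.06574063e+00,  1.82068985e-03]), 'contact_force': array([ 0.43109801,  0.59831256, -1.17471419]), 'torque': array([ 0.01084629, -0.02657686,  0.03433816]), 'grip_width': 0.9999243963322222}
```

View pics/scene0.png

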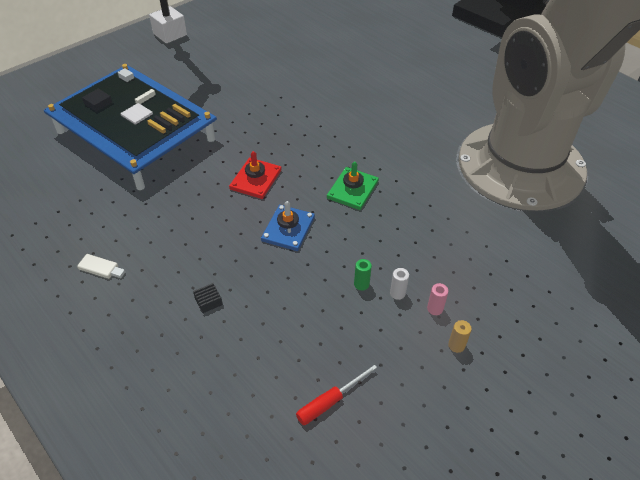

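View pics/top0.png

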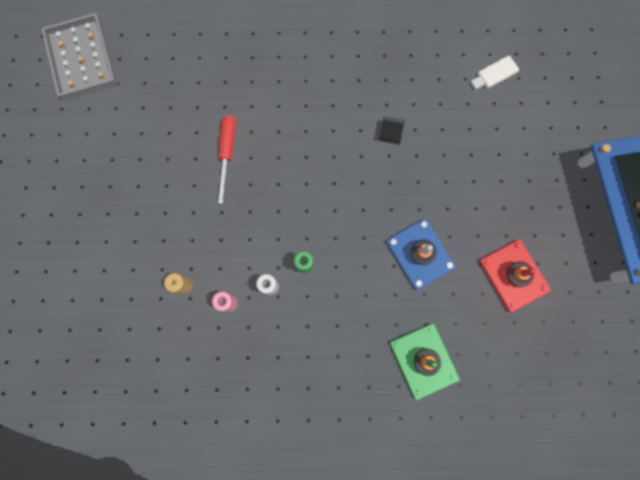

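Spacer-shaped things in scene/top:
- green (363,275)/(303,261)
- light grey (400,284)/(266,284)
- pink (438,300)/(222,301)
- brass (459,337)/(174,283)

The light grey one fits "aluminium". Of the gauges, the blue one, (288,220)/(424,252), is meant. I'll confirm both in one enlarged crop.

Run:
```python
import cv2,numpy as np
def c(n,x,y):
    return cv2.resize(cv2.imread(f"pics/{n}0.png")[y:y+50,x:x+66],(396,300),interpolation=cv2.INTER_CUBIC)
cv2.imwrite("pics/crop1.png",np.vstack([np.hstack([c("scene",367,260),c("scene",255,195)]),np.hstack([c("top",233,259),c("top",391,227)])]))
```

```text
(no output)
```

View pics/crop1.png

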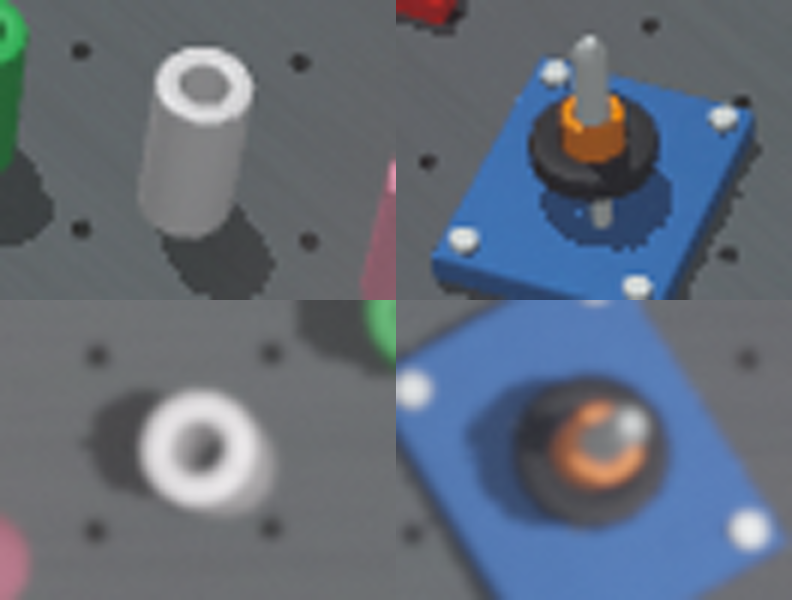

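The light grey one is bare metal (white highlight, grey wall), so it is the aluminium spacer. Its top rim centre is scene (401,274.2), top (265.7,283.2). The pin tip is scene (286.5,201.2), top (430,247).

```bash
cat > h.py <<'E'
import numpy as np,cv2
from cell import *
from scipy.spatial.transform import Rotation as R
def plane(n,px,z,cal=None):
    c=cal or viewer.get_calibration(n);K=c["intrinsics"];T=c["world_to_cam"]
    d=np.linalg.inv(K)@[px[0],px[1],1]
    if n=="wrist":
        a=d[:2];r=np.hypot(*a);d=np.r_[a/max(r,1e-9)*np.sin(r),np.cos(r)]
    d=T[:3,:3].T@d;o=-T[:3,:3].T@T[:3,3]
    return o+d*(z-o[2])/d[2]
def proj(n,P,cal=None):
    c=cal or viewer.get_calibration(n);K=c["intrinsics"];T=c["world_to_cam"]
    p=T[:3,:3]@P+T[:3,3]
    if n=="wrist":
        r=np.hypot(*p[:2]);q=np.r_[p[:2]/max(r,1e-9)*np.arctan2(r,p[2]),1]
    else:q=p/p[2]
    return (K@q)[:2]
def down(yaw): # tool y axis along yaw+90deg
    return (R.from_euler('z',yaw)*R.from_rotvec([np.pi,0,0])).as_rotvec()
E
python3 - <<'E'
from h import *
for l,a,b,z in(("sp",(401,274.2),(265.7,283.2),.06),("tip",(286.5,201.2),(430,247),.08),("ring",(287.5,217.8),(423.5,251.5),.035),("pink",(439,290),(222,301),.06),("brass",(461,327),(174,283),.06),("green",(364,265),(303,261),.06)):
    print(l,plane("scene",a,z),plane("top",b,z))
s=status.read_state();print(R.from_rotvec(s["tool_rot"]).as_matrix().round(2), viewer.get_calibration("wrist"))
from cell import solver
for y in np.arange(-180,180,15):
    q=[solver.inverse_kinematics(p,down(np.radians(y))) for p in([.46,.13,.2],[.48,-.19,.2])]
    print(y,[None if k is None else k.round(2) for k in q])
E
```

```text
sp [0.46931037 0.06602039 0.06      ] [0.46699685 0.06403404 0.06      ]
tip [ 0.51956502 -0.19579165  0.08      ] [ 0.51790546 -0.19643882  0.08      ]
ring [ 0.52057061 -0.19373758  0.035     ] [ 0.51748447 -0.19540692  0.035     ]
pink [0.44437431 0.13468544 0.06      ] [0.44009987 0.13277461 0.06      ]
brass [0.47487909 0.21057604 0.06      ] [0.46970658 0.20971    0.06      ]
green [0.50473581 0.00686086 0.06      ] [0.50156687 0.00444642 0.06      ]
[[-0.9   0.43 -0.  ]
 [ 0.43  0.9  -0.  ]
 [-0.   -0.   -1.  ]] {'intrinsics': array([[371.64829954,   0.        , 313.93029776],
       [  0.        , 371.64829954, 241.15962004],
       [  0.        ,   0.        ,   1.        ]]), 'world_to_cam': array([[ 0.42559102,  0.90491504, -0.00102964, -0.67453364],
       [ 0.85773909, -0.40304056,  0.31912688, -0.04198665],
       [ 0.28836772, -0.1367007 , -0.94771144,  0.3796988 ],
       [ 0.        ,  0.        ,  0.        ,  1.        ]])}
-180 [array([-0.69,  0.15,  0.31,  2.1 , -0.06,  0.9 ,  1.23]), array([-0.48,  0.3 ,  0.88,  2.04, -0.29,  0.93,  2.13])]
-165 [array([-0.64,  
[... 2058 characters left out ...]
  0.53,  2.11, -0.11,  0.9 , -0.29]), array([-0.53,  0.32,  0.96,  2.04, -0.33,  0.93,  0.6 ])]
105 [array([-0.86,  0.16,  0.5 ,  2.11, -0.1 ,  0.9 , -0.04]), array([-0.53,  0.32,  0.96,  2.04, -0.33,  0.93,  0.86])]
120 [array([-0.82,  0.16,  0.46,  2.1 , -0.09,  0.9 ,  0.21]), array([-0.53,  0.32,  0.95,  2.04, -0.33,  0.93,  1.12])]
135 [array([-0.79,  0.16,  0.42,  2.1 , -0.08,  0.9 ,  0.47]), array([-0.52,  0.32,  0.94,  2.04, -0.32,  0.93,  1.37])]
150 [array([-0.76,  0.16,  0.39,  2.1 , -0.08,  0.9 ,  0.72]), array([-0.51,  0.31,  0.92,  2.04, -0.31,  0.93,  1.62])]
165 [array([-0.73,  0.16,  0.35,  2.1 , -0.07,  0.9 ,  0.97]), array([-0.49,  0.3 ,  0.9 ,  2.04, -0.3 ,  0.93,  1.87])]
```

Run:
```python
from h import *
o=down(np.radians(115))
manip.move_pose([.468,.065,.15],o)
fingers.set_gripper(0.75)
s=status.read_state();c=viewer.get_calibration("wrist")
im=viewer.grab_frame("wrist");cv2.imwrite("pics/w1.png",im[:,:,::-1])
np.savez("w1.npz",**c)
print(s["time"],s["eef_pos"],s["tool_rot"],o,s["contact_force"],s["grip_width"],proj("wrist",np.array([.468,.065,.06]),c))
```

```text
2.5417 [0.46804749 0.06519584 0.15002103] [1.68745033e+00 2.64988930e+00 4.27014851e-05] [1.68797650e+00 2.64959237e+00 1.62240741e-16] [-0.02690837  0.38873078 -0.51097209] 0.7442706357963813 [312.9487602 254.1000619]
```

View pics/w1.png

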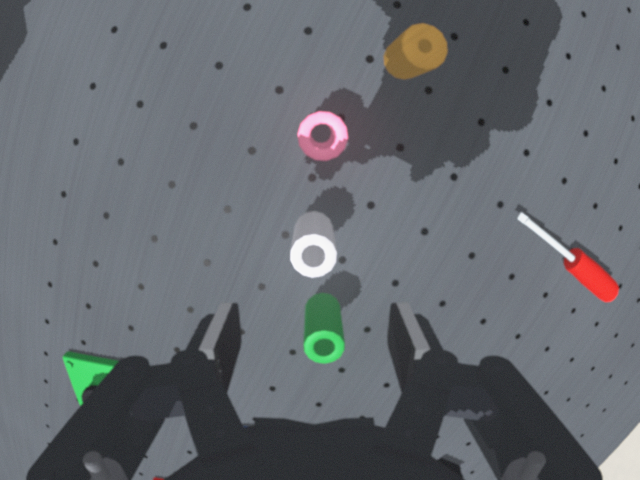

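Wrist view: the silver spacer's top rim is centred at (313.5,255.5), predicted (312.9,254.1). That agrees, and the fingers sit left and right clear of the green and pink ones. Grasping now.

Run:
```python
from h import *
c=dict(np.load("w1.npz"));p=plane("wrist",(313.5,255.5),.06,c);print(p)
x,y=(p[:2]+[.468,.065])/2
manip.movel([x,y,.036],vel=.12)
fingers.set_gripper(0.0,80)
s=status.read_state();print(s["time"],s["eef_pos"],s["contact_force"],s["grip_width"])
manip.movel([x,y,.165],vel=.15)
o=down(np.radians(115))
g=np.array([.5185,-.196])
manip.movel([g[0],g[1],.165],vel=.2)
s=status.read_state();c=viewer.get_calibration("wrist")
im=viewer.grab_frame("wrist");cv2.imwrite("pics/w2.png",im[:,:,::-1]);np.savez("w2.npz",**c)
print(s["time"],s["eef_pos"],s["contact_force"],s["grip_width"],proj("wrist",np.r_[g,.08],c),proj("wrist",np.r_[g,.035],c))
a=viewer.grab_frame("scene")[:,:,::-1];cv2.imwrite("pics/s2.png",a)
u,v=proj("scene",np.r_[g,.1]).astype(int);print(u,v)
a=cv2.resize(a[v-60:v+60,u-80:u+80],(640,480),interpolation=cv2.INTER_CUBIC);cv2.imwrite("pics/s2c.png",a)
```

```text
[0.46870928 0.06429605 0.06      ]
4.1083 [0.46871556 0.0648435  0.0366552 ] [-2.32287074 -0.23818179 12.41494088] 0.3349955855294792
6.5917 [ 0.51844422 -0.19499223  0.16486463] [ 0.07453847  0.99786878 -0.8994537 ] 0.3389934909351656 [312.51648637 258.29288634] [312.75239069 235.92171228]
286 193
```

View pics/w2.png

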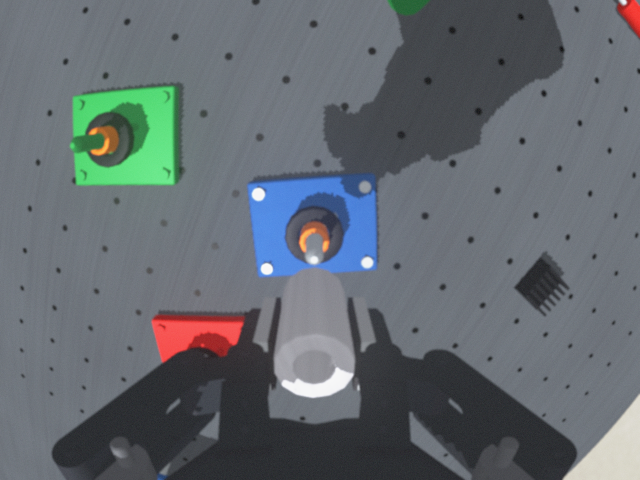

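View pics/s2c.png

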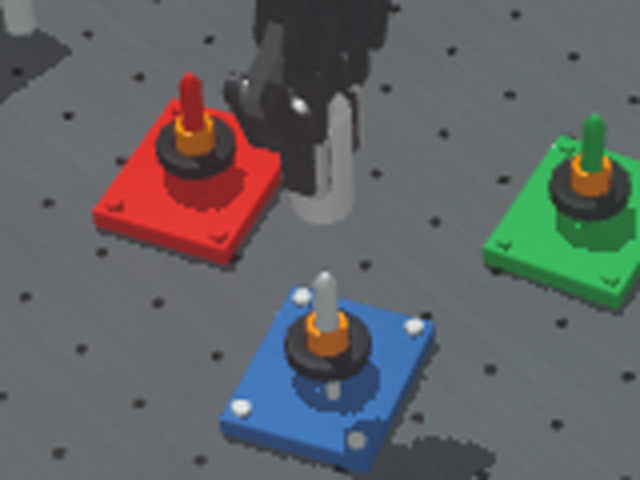

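Wrist: the pin tip is at (314,258), the ring centre at (314,236), and the spacer is held upright between the pads. Scene crop: the spacer hangs vertically above the pin and clear of it. I'll refine the tip position and check the held spacer's outline against its predicted projection.

Run:
```python
from h import *
c=dict(np.load("w2.npz"))
print(plane("wrist",(314,258),.08,c),plane("wrist",(314,236),.035,c))
s=status.read_state();print(s["time"],s["eef_pos"],s["contact_force"],s["torque"])
im=cv2.imread("pics/w2.png");e=np.array([.51844,-.19499]);zb=.16486-.0367
t=np.linspace(0,2*np.pi,41)
big=cv2.resize(im[230:420,215:415],None,fx=3,fy=3,interpolation=cv2.INTER_CUBIC)
for z in(zb,zb+.06):
    pts=np.array([proj("wrist",np.r_[e+.015*np.array([np.cos(a),np.sin(a)]),z],c) for a in t])
    cv2.polylines(big,[((pts-[215,230]+.5)*3-.5).astype(int)],True,(0,255,255),1)
cv2.imwrite("pics/w2o.png",big)
```

```text
[ 0.51924312 -0.19543917  0.08      ] [ 0.51934838 -0.19566909  0.035     ]
6.6917 [ 0.51854421 -0.19500322  0.16498134] [ 0.29797896  0.01419684 -1.10977948] [-0.05405947  0.07500548 -0.00697351]
```

View pics/w2o.png

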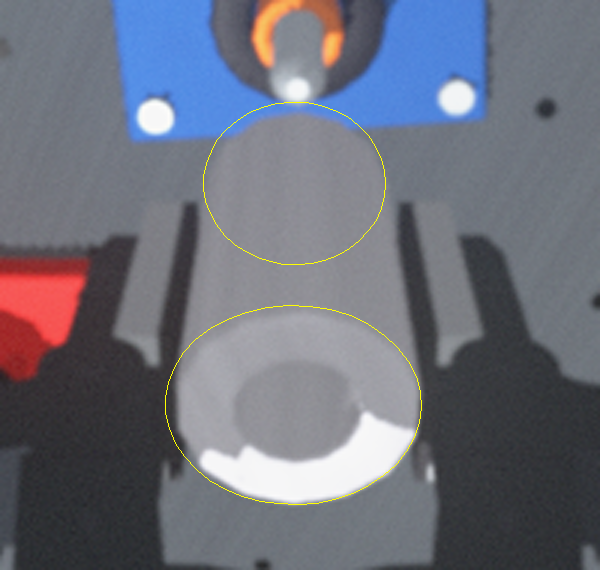

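The outline matches to about 1 mm, and the spacer is held upright (tilt under 1°). The pin estimates from the fixed cameras and the wrist camera agree to about 1.2 mm, well within the taper's lead-in. Now a guarded descent over the taper, watching the lateral force.

```bash
cat >> h.py <<'E'
def F(n=5):
    f=[]
    for _ in range(n):
        s=status.read_state();f.append(np.r_[s["contact_force"],s["torque"]]);manip.sleep(.01)
    return s,np.mean(f,0)
E
python3 - <<'E'
from h import *
p=np.array([.519,-.1956])
manip.movel([*p,.125],vel=.08);manip.sleep(.2)
s,f0=F(10);np.save("f0.npy",f0);print(s["time"],s["eef_pos"],f0.round(2))
for z in np.arange(.122,.0905,-.003):
    manip.movel([*p,z],vel=.04);s,f=F();f=f-f0
    print(round(s["time"],2),round(z,4),s["eef_pos"].round(4),f.round(2))
    if -abs(f[2])<-8 or np.hypot(*f[:2])>8:break
E
```

```text
7.6167 [ 0.51919973 -0.19565164  0.12536139] [ 0.01  0.13 -1.31 -0.   -0.02  0.01]
7.91 0.122 [ 0.5189 -0.1956  0.1219] [ 0.17  0.12  0.03 -0.    0.01 -0.03]
8.2 0.119 [ 0.5189 -0.1956  0.1189] [-0.06 -0.06 -0.04  0.    0.01 -0.01]
8.49 0.116 [ 0.5189 -0.1956  0.1159] [ 0.2  -0.11  0.25  0.01  0.02 -0.03]
8.78 0.113 [ 0.5189 -0.1956  0.1129] [ 0.28 -0.37 -0.06  0.03  0.01 -0.01]
9.07 0.11 [ 0.5189 -0.1956  0.1099] [ 0.34  0.19 -0.33 -0.01  0.04  0.  ]
9.37 0.107 [ 0.5189 -0.1956  0.1069] [ 0.07 -0.26  0.05 -0.02  0.03 -0.01]
9.66 0.104 [ 0.5189 -0.1956  0.1039] [ 0.26  0.09 -0.14  0.01 -0.   -0.01]
9.95 0.101 [ 0.5189 -0.1956  0.1008] [ 0.24 -0.32  0.27 -0.    0.03 -0.01]
10.24 0.098 [ 0.5189 -0.1956  0.0979] [-0.12 -0.26  0.22 -0.02  0.03 -0.02]
10.53 0.095 [ 0.5189 -0.1956  0.0949] [-0.36 -0.29  0.24  0.    0.03 -0.01]
10.82 0.092 [ 0.5189 -0.1956  0.0919] [ 0.08  0.38  0.4   0.    0.04 -0.01]
```

No contact 25 mm below the tip, so the pin is inside the bore. Continuing down to the collar and pressing to about 15 N.

Run:
```python
from h import *
p=np.array([.519,-.1956]);f0=np.load("f0.npy");z=.090
while z>.068:
    manip.movel([*p,z],vel=.02);s,f=F();f=f-f0
    print(round(s["time"],2),round(z,4),s["eef_pos"].round(4),f.round(2))
    if f[2]>11 or np.hypot(*f[:2])>8:break
    z-=.0015 if z>.0745 else .0004
```

```text
11.12 0.09 [ 0.519  -0.1956  0.0899] [-0.13 -0.23 -0.06  0.02  0.05 -0.02]
11.41 0.0885 [ 0.519  -0.1956  0.0884] [-0.21 -0.16  0.27 -0.    0.01 -0.  ]
11.7 0.087 [ 0.519  -0.1956  0.0869] [-0.05 -0.49  0.06 -0.02  0.04 -0.01]
11.99 0.0855 [ 0.519  -0.1956  0.0854] [ 0.05 -0.17 -0.29  0.    0.04 -0.02]
12.28 0.084 [ 0.519  -0.1956  0.0839] [ 0.08 -0.01 -0.13 -0.    0.02 -0.  ]
12.57 0.0825 [ 0.5191 -0.1957  0.0826] [-0.43 -0.18  2.52  0.04  0.04  0.  ]
12.87 0.081 [ 0.519  -0.1956  0.081 ] [-0.32 -0.08  3.29  0.03  0.06 -0.01]
13.16 0.0795 [ 0.5191 -0.1957  0.0795] [ 0.02 -0.39  4.08  0.01  0.03 -0.  ]
13.45 0.078 [ 0.5191 -0.1956  0.078 ] [ 0.06 -0.06  5.1   0.02  0.03 -0.02]
13.74 0.0765 [ 0.519  -0.1956  0.0765] [-0.06 -0.55  5.28  0.01  0.03 -0.02]
14.03 0.075 [ 0.519  -0.1956  0.075 ] [ 0.02  0.22  6.02  0.02  0.02 -0.03]
14.32 0.0735 [ 0.5191 -0.1956  0.0736] [-0.57 -0.23  6.63  0.03  0.05 -0.02]
14.62 0.0731 [ 0.5191 -0.1956  0.0732] [-0.38 -0.16  6.95  0.    0.09 -0.01]
14.91 0.0727 [ 0.5191 -0.1956  0.0728] [-0.75  0.31  6.77  0.04  0.09 -0.02]
15.2 0.0723 [ 0.5191 -0.1956  0.0724] [-0.51  0.17  7.47  0.    0.12 -0.04]
15.49 0.0719 [ 0.519  -0.1956  0.072 ] [-0.78  0.04  7.67  0.03  0.12 -0.02]
15.78 0.0715 [ 0.5191 -0.1957  0.0718] [-1.31  0.39 10.06  0.09  0.27 -0.03]
16.07 0.0711 [ 0.5191 -0.1957  0.0717] [-3.47  1.29 17.6   0.28  0.74 -0.03]
```

Run:
```python
from h import *
f0=np.load("f0.npy");manip.sleep(.3);s,f=F(15);print(s["time"],s["eef_pos"],s["tool_rot"],down(np.radians(115)),(f-f0).round(2),s["grip_width"])
print((np.array(R.from_rotvec(s["tool_rot"]).as_matrix())[:,2]).round(4))
a=viewer.grab_frame("scene")[:,:,::-1];w=viewer.grab_frame("wrist")[:,:,::-1]
u,v=proj("scene",np.array([.519,-.1956,.05])).astype(int)
a=cv2.resize(a[v-30:v+30,u-20:u+20],(400,600),interpolation=cv2.INTER_CUBIC)
w=cv2.resize(w[220:415,250:380],(400,600),interpolation=cv2.INTER_CUBIC)
cv2.imwrite("pics/e.png",np.hstack([a,w]))
```

```text
16.5 [ 0.51912931 -0.19574036  0.07169877] [1.68812355e+00 2.64912851e+00 7.14124185e-04] [1.68797650e+00 2.64959237e+00 1.62240741e-16] [-3.27  1.03 17.81  0.28  0.76 -0.02] 0.3365766398146531
[ 5.e-04  2.e-04 -1.e+00]
```

View pics/e.png

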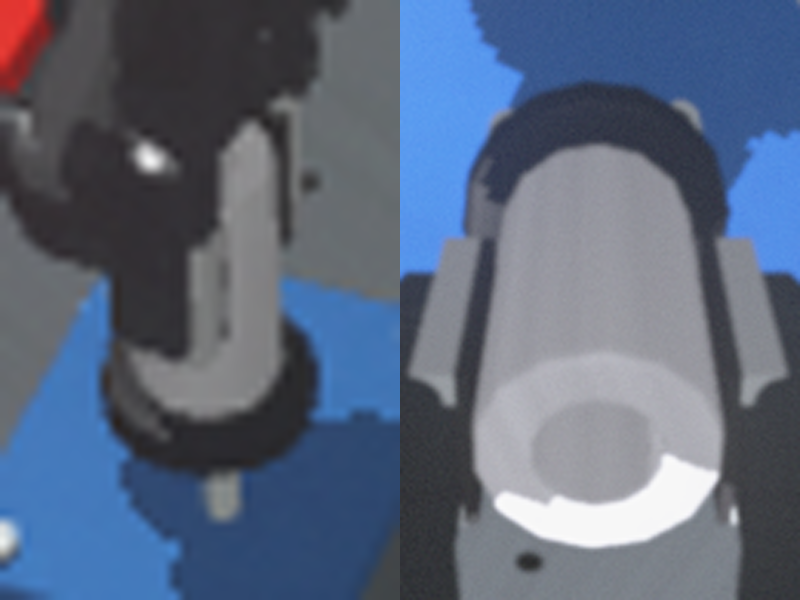

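Left panel: the spacer's lower end sits flush on the black ring at about (205,410), with no orange showing and the tool vertical. The moment matches the lateral force acting about the flange (lever of about 0.24 m), so the load is centred. I'll ease to about 15 N and hand in.

Run:
```python
from h import *
f0=np.load("f0.npy");manip.movel([.519,-.1956,.07124],vel=.02);manip.sleep(.4);s,f=F(15);f=f-f0;print(s["time"],s["eef_pos"],f.round(2),s["grip_width"])
if 13<f[2]<18: manip.sleep(.5);s,f=F(15);print((f-f0).round(2));hand_in();print("handed in")
```

```text
17.375 [ 0.51910416 -0.19572714  0.0717149 ] [-2.81  0.78 14.94  0.22  0.57 -0.03] 0.3363201657680016
[-2.640e+00  7.000e-01  1.503e+01  2.100e-01  5.800e-01 -1.000e-02]
the job is handed in; nothing more can be done
handed in
```

The aluminium spacer is on the blue gauge's pin and seated on the black hard stop. It is still gripped at 80 N and pressed with about 15 N. I handed the job in at about 18 s on the robot's clock.

- **Seating:** the force rose smoothly from about 2.5 N at first collar contact to 7.7 N, then climbed sharply at the stop, where tool height put the spacer's lower end 35 mm above the work surface. The press peaked at about 18 N before I eased it back.
- **Last force reading:** 15.0 N down, steady over half a second, with about 2.7 N of sideways force left. The moment fits a load centred on the stop, taking the moment as measured at the flange (inferred, not given).
- **Last picture:** the spacer's end looks flush on the black ring with no orange showing, and the tool reads vertical to within 0.001 rad.
- **Disagreements:** the pin position from the fixed cameras and the wrist camera differed by about 1.2 mm, and the held spacer's outline by about 1 mm. I aimed between the two pin estimates, and the spacer went on without touching the pin.
- **Other objects:** I did not touch the brass spacer, screwdriver, heat sink or look-alikes, but I took no final picture of them.

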